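# Clamp the shutter plate by its three T-bar bolts

### The job

Clamp the shutter plate in the sloping jig: turn the three captive T-bar bolts clockwise until each is fully home against its end stop, one after the other, first the one with the longest bar, then the middle-sized one, then the shortest. Leave the loose things lying around the jig where they are.

Things in the scene. Friction and masses are not known exactly. Their poses are not given: they have to be found in the camera images.
- jig: fixed clamping jig, 160 x 300 mm (x, y), about 105 mm tall without bolts, origin under its centre. Its aluminium face rises from its front (-x) to its back at 0.42 rad, so the bolt axes lean 0.42 rad from vertical towards -x of the jig. A steel clamp bar runs along y on the upper part of the face; the three bolts stand on it in a row 95 mm apart, sizes in any order.
- long_bolt (a joint): turn of the longest T-bar bolt, rad: 0 is slack, grows clockwise as seen looking down on its head; its end stop lies somewhere between 2.0 and 2.7 and must be felt. Friction (about 0.1 N m) holds it where it is left.
- long_grip (a point): grip point of the longest T-bar bolt, on its axis, 38 mm above the clamp bar; turns with the bolt. Head: steel bar 54 mm long (point x), 12 wide (y), 24 tall (z, outward along the bolt), from 24 to 48 mm above the clamp bar, on a 14 mm thick neck; round seat below, 29 mm wide, 10 tall.
- medium_bolt (a joint): turn of the middle-sized T-bar bolt, rad: 0 is slack, grows clockwise as seen looking down on its head; its end stop lies somewhere between 2.0 and 2.7 and must be felt. Friction (about 0.1 N m) holds it where it is left.
- medium_grip (a point): grip point of the middle-sized T-bar bolt, on its axis, 38 mm above the clamp bar; turns with the bolt. Head: steel bar 40 mm long (point x), 12 wide (y), 24 tall (z, outward along the bolt), from 24 to 48 mm above the clamp bar, on a 14 mm thick neck; round seat below, 29 mm wide, 10 tall.
- short_bolt (a joint): turn of the shortest T-bar bolt, rad: 0 is slack, grows clockwise as seen looking down on its head; its end stop lies somewhere between 2.0 and 2.7 and must be felt. Friction (about 0.1 N m) holds it where it is left.
- short_grip (a point): grip point of the shortest T-bar bolt, on its axis, 38 mm above the clamp bar; turns with the bolt. Head: steel bar 26 mm long (point x), 12 wide (y), 24 tall (z, outward along the bolt), from 24 to 48 mm above the clamp bar, on a 14 mm thick neck; round seat below, 29 mm wide, 10 tall.
- winding_key: bystander: black plastic winding key lying flat, 59 x 26 mm, 12 mm tall; origin at its narrow end, underside, x along the key
- bezel: bystander: chrome window bezel, flat rectangular frame 38 x 46 mm, 7 mm tall, origin under its centre
- adapter: bystander: copper-toned lens adapter ring, 58 mm outside diameter, 12 mm tall, origin under its centre
- lens_cap: bystander: heavy steel lens cap, 56 mm diameter, 14 mm tall, origin under its centre

How it is judged:
On the way, in this order (a step that is already met when the one before it is completed fails the run):
1. the longest bolt is turned home against its end stop (value of joint long_bolt above 2.35 rad), for 0.1 s.
2. the middle-sized bolt is turned home against its end stop (value of joint medium_bolt above 2.1 rad), for 0.1 s.
3. the shortest bolt is turned home against its end stop (value of joint short_bolt above 2.5 rad), for 0.1 s.
At the end, for the whole second after the job is handed in: All three bolts stand within 0.1 rad of their end stops and are let go; the key, bezel, adapter and cap lie within 20 mm of where they started (value of joint long_bolt above 2.35 rad and value of joint medium_bolt above 2.1 rad and value of joint short_bolt above 2.5 rad and distance of each of winding_key, bezel, adapter, lens_cap from where it was at the start of the episode below 0.02 m); the robot touches nothing.
It fails at once if the winding key is pushed more than 20 mm from its place (distance of winding_key from where it was at the start of the episode above 0.02 m).
It fails at once if the bezel is pushed more than 20 mm from its place (distance of bezel from where it was at the start of the episode above 0.02 m).
It fails at once if the adapter is pushed more than 20 mm from its place (distance of adapter from where it was at the start of the episode above 0.02 m).
It fails at once if the lens cap is pushed more than 20 mm from its place (distance of lens_cap from where it was at the start of the episode above 0.02 m).
It also fails if it takes over 70 s, if anything falls off the work surface, if the arm or the gripper's body presses on something with over 40 N, if the wrist force passes 120 N, or if a joint passes its speed limit or range.

### The arm

A 7-joint arm with a two-finger parallel gripper is mounted at the origin on the work surface. World frame = base frame: x ahead of the robot, y to its left, z up, the work surface at z = 0. Lengths are in m, angles in rad, forces in N, time in s.
With the tool pointing down it reaches from about 0.35 to 0.9 m from the base axis. Payload 8.1 kg.
Tool frame: the origin (TCP) lies midway between the tips of the shut fingers; the grasp point (between the pads) lies 19 mm behind it; z points along the fingers, y is the line along which they close (so a half turn about z gives the same grasp; the last joint's range is limited). The gripper opens to 85 mm and grips with 20 to 120 N. Pads are 22 mm wide; open, the fingers measure 114 mm over their backs; the gripper's body (76 mm by 85 mm) begins 54 mm behind the grasp point. The pads swing forward as they close: fully open they stand 13 mm farther back than shut.
Start: joints at [-1.405, 0.434, 0.025, 1.573, -0.012, 1.134, -0.075], TCP at [0.166, 0.603, 0.199] pointing down, gripper open.
Joint ranges: [-2.62, 2.62], [-0.44, 2.09], [-1.27, 1.32], [0.08, 2.57], [-1.32, 4.46], [0.12, 2], [-2.74, 2.74]. Speed limits (rad/s): [2.22, 2.22, 3.01, 3.01, 3.14, 3.14, 3.14].

### API

Orientations are given as [roll, pitch, yaw] about the fixed x, y, z axes, in that order (R = Rz(yaw) Ry(pitch) Rx(roll)).
In Python, from plant import r, optics gives the robot as it stands. The module is installed in compiled form; this text tells all that it offers.
- The arm moves only by the tool arm_command, never from a script. Its argument "rows" is a list of rows, each an object with "offset": the shift along the tool's x, y, z in cm, a list of three; "spin": the turn about the tool's z in rad; "gripper": the finger opening in cm, from 0 to 8.54. A call has 1 to 5 rows; each row is the pose to reach, as a shift and turn from the pose commanded when the call began, along the tool's axes at that moment; what a row does not reach only later rows make up. A row lasts 1/12 s, in which the tool goes at most 41.7 mm and 7.16 degrees, less where a joint would pass 70% of its speed; a pose out of reach is approached as far as the arm can. A call with a gripper value outside its range is refused whole. The fingers move at their own pace and stop on an object; the grip force is fixed at half the most. Time passes only in rows, so rows that repeat a pose let the fingers close. It gives the time, the measured TCP pose, the force, the opening and the grip force at its end, in the units of the state.
- r.read_state(): the state, without advancing time (a new reading comes with each control period).
- optics.get_image(name): name is "scene" or "top"; returns a dict with "pixels" (420x560x3 uint8, blue, green, red), "z_map" (420x560 float32, m along the optical axis (not along the pixel's ray), 0 where there is no reading), "fx", "fy", "cx", "cy" (pixels), "origin" and "rotation" of the camera in the world. Camera axes: x right, y down, z forward; pixel columns grow to the right and rows downward; lengths in m; the calibration is good to about 2 mm. A picture is of the moment at which its call begins.
- r.finish_job(): hands the job in; it is judged then, once.
The state is a dict: "time": time; "joint_positions": joint angles; "joint_velocities": joint speeds; "joint_torque": joint torques, N m; "position": TCP position; "orientation": TCP orientation; "wrist_force": force on the tool from outside, world axes, zero at the start; "torque": the same for the moment, N m; "finger_gap": finger opening in m; "finger_force": force on a finger pad.
Only numpy, scipy, OpenCV 4.12 (cv2) and the standard library are available. Lean on these libraries where they do the work, as an engineer would, in place of code of your own. Each camera call takes 0.05 s, during which the arm holds its last target. There are 200 camera calls.

## Working session

There is one attempt and no reset: what is moved stays moved. The work goes in short steps, Python scripts to look and compute and a tool call to move; the robot and the scene stay as the last step left them, time stands still between calls to the robot, and variables do not carry over. Pictures are saved under pics/ and viewed, at most 10 in all, crops included, and the job is handed in when it is done.

Besides the shell and the picture viewer there is one more tool, called after "Emit:" in YAML: its name, and indented under it one key for each argument. arm_command: Moves the arm, as the interface text tells. Its arguments: {"type":"object","properties":{"rows":{"type":"array"}},"required":["rows"]}

```bash
mkdir -p pics; cat > h.py <<'E'
import numpy as np, cv2
from plant import r, optics
from scipy.spatial.transform import Rotation as R
def cloud(im):
    z=im["z_map"]; v,u=np.indices(z.shape)
    p=np.stack([(u-im["cx"])/im["fx"]*z,(v-im["cy"])/im["fy"]*z,z],-1)
    return p@np.array(im["rotation"]).T+np.array(im["origin"])
E
python3 - <<'E'
from h import *
for n in("scene","top"):
    im=optics.get_image(n); cv2.imwrite(f"pics/{n}0.png",im["pixels"]); np.save(f"{n}0.npy",im,allow_pickle=True)
    print(n,im["fx"],im["cx"],im["cy"],im["origin"],np.round(im["rotation"],3).tolist(),(im["z_map"]>0).mean())
print(r.read_state())
E
```

```text
scene 384.73813679492963 283.1649457790291 211.68602816227656 [ 1.13326352 -0.00899729  0.46690867] [-2.168, 0.004, 1.539] 0.9960926870748299
top 426.96031456326835 277.1963822230535 215.3949355536567 [0.47582532 0.00164307 0.74104348] [-2.966, 0.034, -1.588] 0.9960756802721088
{'time': 0.1, 'joint_positions': array([-1.40459614,  0.43514521,  0.02499024,  1.57401116, -0.01159477,
        1.13402811, -0.07509902]), 'joint_velocities': array([ 0.00074551, -0.00275575,  0.00082913, -0.00177118, -0.00062596,
       -0.0003854 , -0.00236974]), 'joint_torque': array([ 2.63978829e-03, -6.71760964e+01,  1.02791235e+00, -3.16903389e+01,
        1.57530030e-02,  7.29068983e-03, -2.29545876e-06]), 'position': array([0.16591538, 0.60204412, 0.19840777]), 'orientation': array([-3.14015285e+00,  1.42815001e-04,  2.87271121e+00]), 'wrist_force': array([-0.50051441,  0.26251568, -0.72641387]), 'torque': array([ 0.03152732,  0.00104147, -0.00866728]), 'finger_force': 0.0, 'finger_gap': 0.0856417153599657}
```

View pics/top0.png

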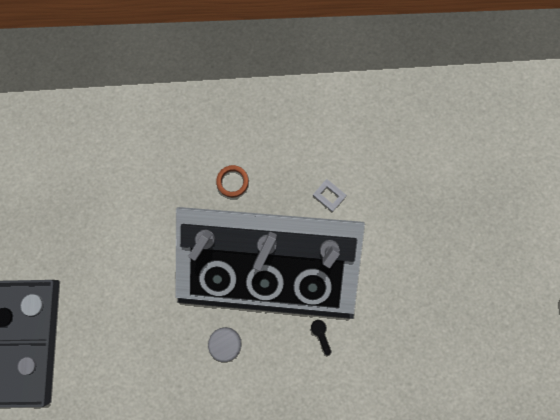

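View pics/scene0.png

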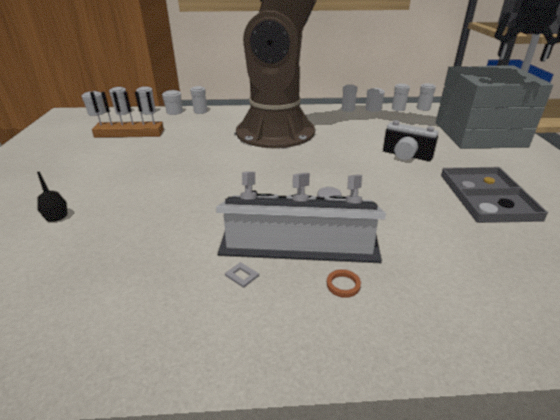

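The top view shows the bolts at about (204,238), (267,242, the longest) and (330,248, the shortest). The jig's low side faces the robot. The ring is at (232,181), the bezel at (330,195), the cap at (224,344) and the key at (320,338). The scene view agrees with this. Next I'll measure the bolts from the depth maps.

```bash
sed -i 's/np.array(im\["rotation"\]).T/R.from_euler("xyz",im["rotation"]).as_matrix().T/' h.py
cat > m.py <<'E'
from h import *
def measure(P,yaw=None,c=None,C=None):
    pass
E
python3 - <<'E'
from h import *
A=[cloud(np.load(f"{n}0.npy",allow_pickle=True).item()) for n in("top","scene")]
T=A[0]
print("table z",np.median(T[150:200,80:150,2]), np.median(A[1][300:350,100:200,2]))
for uv in[(204,238),(195,252),(267,242),(260,265),(330,248),(300,246),(235,241),(218,279),(300,302),(232,215)]: print(uv,np.round(T[uv[1],uv[0]],4))
# clamp bar plane: dark strip around
m=cv2.inRange(np.load("top0.npy",allow_pickle=True).item()["pixels"],(0,0,0),(60,60,60))>0
v,u=np.indices(m.shape); m&=(u>183)&(u<355)&(v>225)&(v<260)
p=T[m]; 
for _ in range(8):
    c=p.mean(0); n=np.linalg.svd(p-c,full_matrices=False)[2][2]; n*=np.sign(n[2]); p=p[abs((p-c)@n)<.003]
print("clamp plane",n,c,len(p),"tilt",np.arccos(n[2]),"yaw",np.arctan2(-n[1],-n[0]))
Q=np.concatenate([a.reshape(-1,3) for a in A]); src=np.repeat([0,1],T.shape[0]*T.shape[1])
h=(Q-c)@n; k=(h>.018)&(h<.056)&(np.linalg.norm(Q-c,axis=1)<.17)
for s in(0,1):
  q=Q[k&(src==s)]; print(s,len(q))
  # cluster along y
  o=np.argsort(q[:,1]); q=q[o]; sp=np.where(np.diff(q[:,1])>.015)[0]+1
  for g in np.split(q,sp):
    hh=(g-c)@n; print(len(g),g.mean(0).round(4),"h",hh.min().round(4),hh.max().round(4))
E
```

```text
table z -0.0014617509052220479 0.00012737668489368192
(204, 238) [0.5522 0.1245 0.1431]
(195, 252) [0.5332 0.1386 0.1362]
(267, 242) [0.5446 0.0352 0.1422]
(260, 265) [0.5133 0.0463 0.1304]
(330, 248) [ 0.536  -0.0546  0.1244]
(300, 246) [ 0.5433 -0.0122  0.0912]
(235, 241) [0.5528 0.0869 0.0935]
(218, 279) [0.4966 0.1175 0.0651]
(300, 302) [ 0.4586 -0.0107  0.0491]
(232, 215) [0.5922 0.0907 0.0996]
clamp plane [-0.56398501  0.05175238  0.82416176] [0.54578983 0.03337746 0.09193687] 456 tilt 0.6020757910633464 yaw -0.0915057185554355
0 877
239 [ 0.5236 -0.0542  0.1333] h 0.0187 0.051
363 [0.5331 0.0388 0.1362] h 0.0199 0.0525
275 [0.5427 0.132  0.1356] h 0.0204 0.0503
1 703
220 [ 0.5294 -0.0529  0.1282] h 0.0186 0.0504
260 [0.5429 0.0401 0.1312] h 0.0193 0.0524
223 [0.5515 0.1337 0.1303] h 0.0183 0.0502
```

```bash
cat > m.py <<'E'
from h import *
def measure(A,yaw):
    J=R.from_euler("zy",[yaw,-.42]).as_matrix() # cols: ex up-slope, ey, n
    c=np.array([.5458,.0334,.0919]); Q=np.concatenate([a.reshape(-1,3) for a in A]); L=(Q-c)@J
    b=(abs(L[:,2])<.006)&(abs(L[:,1])<.13)&(abs(L[:,0])<.012); off=np.median(L[b,2]); L[:,2]-=off
    out=[]
    for y0 in(-.095,0,.095):
        s=L[(abs(L[:,1]-y0)<.042)&(abs(L[:,0])<.045)]
        g=s[(s[:,2]>.044)&(s[:,2]<.054)]
        rc=cv2.minAreaRect((g[:,:2]*1000).astype(np.float32)); 
        w=np.linalg.eigh(np.cov(g[:,:2].T))[1][:,1]; ang=np.arctan2(w[1],w[0])
        body=s[s[:,2]>.022]; rb=cv2.minAreaRect((body[:,:2]*1000).astype(np.float32))
        ctr=np.array([*(np.array(rc[0])/1000),.038+off]); gp=c+J@ctr
        W=J@np.array([*w,0]); W=W*np.sign(-W[0])
        print("ctr",np.round(rc[0],1),"size",np.round(rc[1],1),"axis ang",ang.round(3),"body",np.round(rb[0],1),np.round(rb[1],1),"med h",np.median(g[:,2]).round(4),"grip",gp.round(4),"horiz bar dir",np.arctan2(W[1],W[0]).round(3),len(g))
        out.append(gp)
    print("row yaw",np.arctan2(-(out[2]-out[0])[0],(out[2]-out[0])[1]),"spacing",[np.linalg.norm(out[i+1]-out[i]).round(4) for i in(0,1)],"off",off)
E
python3 - <<'E'
from m import *
A=[cloud(np.load(f"{n}0.npy",allow_pickle=True).item()) for n in("top","scene")]
for a in(A,A[:1],A[1:]): measure(a,-.09)
E
```

```text
ctr [  2.9 -86.9] size [14.5 27.6] axis ang 2.595 body [  3. -87.] [14.5 28. ] med h 0.0509 grip [ 0.5256 -0.0534  0.125 ] horiz bar dir 2.461 247
ctr [3.5 7.9] size [14.1 55. ] axis ang 2.768 body [4.2 7.7] [14.3 56.5] med h 0.0473 grip [0.5339 0.041  0.1287] horiz bar dir 2.641 365
ctr [  4.1 101.6] size [12.6 38.1] axis ang 2.649 body [  4. 102.] [14.9 42.3] med h 0.0446 grip [0.5422 0.1342 0.1324] horiz bar dir 2.516 51
row yaw -0.0881908654449287 spacing [np.float64(0.0948), np.float64(0.0937)] off 0.0004778948964301936
ctr [  2.4 -87.8] size [12.2 26.5] axis ang 2.619 body [  2.5 -87.9] [12.2 26.8] med h 0.0512 grip [ 0.5251 -0.0543  0.1248] horiz bar dir 2.485 173
ctr [2.8 6.8] size [11.6 54.5] axis ang 2.758 body [2.9 6.8] [11.8 54.8] med h 0.0473 grip [0.5332 0.04   0.1284] horiz bar dir 2.63 306
ctr [  3.7 100.9] size [10.9 38.1] axis ang 2.661 body [  3.4 101. ] [12.6 40.7] med h 0.0445 grip [0.5418 0.1336 0.1322] horiz bar dir 2.529 41
row yaw -0.08853111021707301 spacing [np.float64(0.0947), np.float64(0.0941)] off 0.00044899507012021247
ctr [  3.4 -85.9] size [12.5 27.7] axis ang 2.454 body [  3.5 -86. ] [12.7 28.1] med h 0.0485 grip [ 0.5259 -0.0525  0.1257] horiz bar dir 2.318 73
ctr [4.8 9.2] size [11.3 52. ] axis ang 2.71 body [5.7 8.7] [11.5 54.6] med h 0.0468 grip [0.5351 0.0421 0.1298] horiz bar dir 2.58 57
ctr [  4.7 103.6] size [ 8.5 36.5] axis ang 2.671 body [  5.2 104.1] [11.8 42.8] med h 0.0445 grip [0.5427 0.1361 0.1332] horiz bar dir 2.54 13
row yaw -0.08853085044880929 spacing [np.float64(0.0951), np.float64(0.0944)] off 0.0009494344379655703
```

Emit:
arm_command:
  rows:
    - {"offset":[-2,-2,-4],"spin":0,"gripper":8}
    - {"offset":[-5,-4.5,-5],"spin":0,"gripper":6}
    - {"offset":[-8,-7,-5],"spin":0.05,"gripper":5}
    - {"offset":[-11,-9.5,-5],"spin":0.1,"gripper":4}
    - {"offset":[-13.5,-11.5,-5],"spin":0.1,"gripper":3}

```text
time: 0.52
position: [0.2674, 0.4529, 0.2493]
orientation: [-3.141, 0.001, 2.768]
wrist_force: [0.2, 0.1, -0.4]
finger_gap: 0.0322
finger_force: 0.0
```

```bash
cat >> h.py <<'E'
G=dict(S=(.5255,-.0535,.128),L=(.534,.041,.128),M=(.542,.135,.129))
def rel(g,yaw,dz=0):
    s=r.read_state(); rt=R.from_euler("xyz",s["orientation"]); p=np.array(G[g])+[0,0,dz]
    print("t",s["time"],"pos",s["position"].round(4),"rpy",s["orientation"].round(3),"j7",s["joint_positions"][6].round(3),"j1",s["joint_positions"][0].round(3),"F",s["wrist_force"].round(1),"M",s["torque"].round(2),"gap",s["finger_gap"].round(4))
    print("offset cm",(rt.inv().apply(p-s["position"])*100).round(2),"spin",((s["orientation"][2]-yaw+np.pi)%(2*np.pi)-np.pi).round(3))
E
python3 -c "
from h import *
rel('L',2.63,.08)"
```

```text
Traceback (most recent call last):
  File "h.py", line 11, in rel
    print("t",s["time"],"pos",s["position"].round(4),"rpy",s["orientation"].round(3),"j7",s["joint_positions"][6].round(3),"j1",s["joint_positions"][0].round(3),"F",s["wrist_force"].round(1),"M",s["torque"].round(2),"gap",s["finger_gap"].round(4))
                                                                                                                                                                                                                              ^^^^^^^^^^^^^^^^^^^^^
AttributeError: 'float' object has no attribute 'round'
```

```bash
sed -i 's/s\["finger_gap"\].round(4)/round(s["finger_gap"],4)/' h.py
python3 -c "
from h import *
rel('L',2.63,.08)"
```

```text
t 0.5167 pos [0.2674 0.4529 0.2493] rpy [-3.141e+00  1.000e-03  2.768e+00] j7 0.082 j1 -1.216 F [ 0.2  0.1 -0.4] M [ 0.03 -0.03  0.01] gap 0.0322
offset cm [-39.86 -28.61   4.16] spin 0.138
```

Emit:
arm_command:
  rows:
    - {"offset":[-3,-2,0],"spin":0.03,"gripper":3}
    - {"offset":[-6,-4.5,0],"spin":0.06,"gripper":3}
    - {"offset":[-9,-6.5,0],"spin":0.1,"gripper":3}
    - {"offset":[-12,-8.6,0],"spin":0.14,"gripper":3}
    - {"offset":[-15,-11,0],"spin":0.14,"gripper":2.8}

```text
time: 0.93
position: [0.3664, 0.2977, 0.249]
orientation: [3.142, -0.0, 2.631]
wrist_force: [-0.2, -0.1, -0.6]
finger_gap: 0.0278
finger_force: 0.0
```

```bash
python3 -c "
from h import *
rel('L',2.63,.08)"
```

```text
t 0.9333 pos [0.3664 0.2977 0.249 ] rpy [ 3.142 -0.     2.631] j7 0.304 j1 -0.99 F [-0.2 -0.1 -0.6] M [ 0.01 -0.03  0.03] gap 0.0278
offset cm [-27.17 -14.19   4.09] spin 0.001
```

Emit:
arm_command:
  rows:
    - {"offset":[-3,-1.6,0],"spin":-0.12,"gripper":2.6}
    - {"offset":[-6,-3.2,0],"spin":-0.24,"gripper":2.6}
    - {"offset":[-9,-4.8,0],"spin":-0.36,"gripper":2.6}
    - {"offset":[-12,-6.4,0],"spin":-0.48,"gripper":2.6}
    - {"offset":[-15,-8,0],"spin":-0.6,"gripper":2.6}

```text
time: 1.35
position: [0.4552, 0.1599, 0.249]
orientation: [3.141, -0.0, -3.096]
wrist_force: [0.4, 1.3, 0.3]
finger_gap: 0.0265
finger_force: 0.0
```

```bash
python3 -c "
from h import *
rel('L',2.48-np.pi,.08)"
```

```text
t 1.35 pos [0.4552 0.1599 0.249 ] rpy [ 3.141 -0.    -3.096] j7 1.228 j1 -0.709 F [0.4 1.3 0.3] M [ 0.03 -0.02 -0.03] gap 0.0265
offset cm [ -7.33 -12.24   4.1 ] spin -2.434
```

Emit:
arm_command:
  rows:
    - {"offset":[-1.8,-3,0.8],"spin":0.12,"gripper":2.6}
    - {"offset":[-3.6,-6,1.6],"spin":0.24,"gripper":2.6}
    - {"offset":[-5.4,-9,2.5],"spin":0.36,"gripper":2.6}
    - {"offset":[-7.33,-12.2,3.2],"spin":0.48,"gripper":2.6}
    - {"offset":[-7.33,-12.2,4.1],"spin":0.56,"gripper":2.6}

```text
time: 1.77
position: [0.536, 0.0346, 0.2082]
orientation: [-3.14, 0.004, 2.607]
wrist_force: [-0.4, 0.3, 0.4]
finger_gap: 0.026
finger_force: 0.0
```

```bash
python3 - <<'E'
from h import *
rel('L',2.63,.03)
im=optics.get_image("top"); cv2.imwrite("pics/top1.png",cv2.resize(im["pixels"][180:320,160:380],None,fx=3,fy=3))
E
```

```text
t 1.7667 pos [0.536  0.0346 0.2082] rpy [-3.14   0.004  2.607] j7 1.029 j1 -0.538 F [-0.4  0.3  0.4] M [-0.03 -0.02 -0.03] gap 0.026
offset cm [0.52 0.46 5.02] spin -0.023
```

View pics/top1.png

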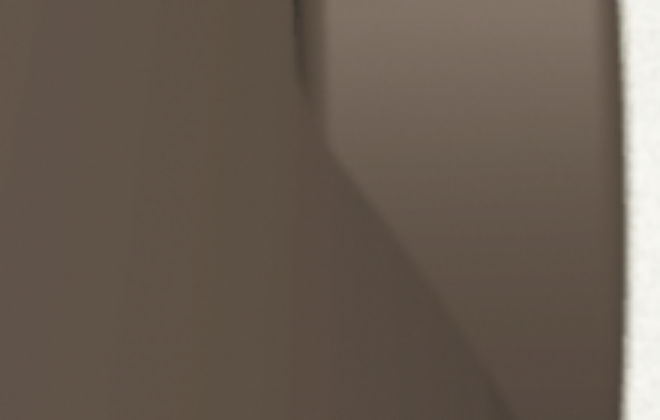

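The arm covers the whole top view, so I'll use the scene camera from here. First I'll correct the position and come down part of the way.

Emit:
arm_command:
  rows:
    - {"offset":[0.5,0.45,1],"spin":-0.02,"gripper":2.6}
    - {"offset":[0.5,0.45,3],"spin":-0.02,"gripper":2.6}
    - {"offset":[0.5,0.45,4.5],"spin":-0.02,"gripper":2.6}
    - {"offset":[0.5,0.45,4.5],"spin":-0.02,"gripper":2.6}

```text
time: 2.15
position: [0.5281, 0.051, 0.1603]
orientation: [-3.139, -0.004, 2.649]
wrist_force: [-1.0, -0.8, -0.2]
finger_gap: 0.0259
finger_force: 0.0
```

```bash
python3 - <<'E'
from h import *
rel('L',2.63,-.019)
im=optics.get_image("scene"); cv2.imwrite("pics/sc1.png",cv2.resize(im["pixels"][100:260,200:400],None,fx=3.5,fy=3.5))
E
```

```text
t 2.15 pos [0.5281 0.051  0.1603] rpy [-3.139 -0.004  2.649] j7 1.064 j1 -0.538 F [-1.  -0.8 -0.2] M [-0.04  0.    0.  ] gap 0.0259
offset cm [-1.01 -0.59  5.12] spin 0.019
```

View pics/sc1.png

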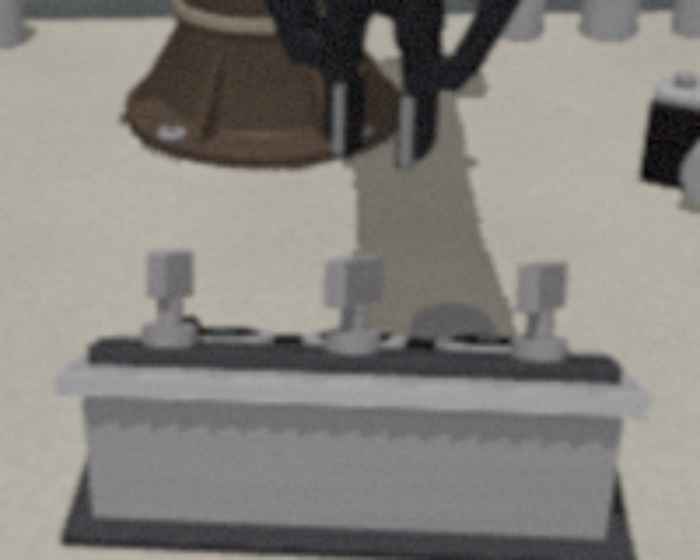

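The fingers hang just above and to the right of the middle (longest) bolt's head, at (355,285) in the crop. I'll hold for a moment so the reading settles.

Emit:
arm_command:
  rows:
    - {"offset":[-0.8,-0.5,0],"spin":0,"gripper":2.6}
    - {"offset":[-0.8,-0.5,0],"spin":0,"gripper":2.6}
    - {"offset":[-0.8,-0.5,0],"spin":0,"gripper":2.6}
    - {"offset":[-0.8,-0.5,0],"spin":0,"gripper":2.6}
    - {"offset":[-0.8,-0.5,0],"spin":0,"gripper":2.6}

```text
time: 2.62
position: [0.5358, 0.0407, 0.1636]
orientation: [3.141, 0.0, 2.642]
wrist_force: [0.7, -0.2, -0.9]
finger_gap: 0.0257
finger_force: 0.0
```

```bash
python3 - <<'E'
from h import *
rel('L',2.63,-.019)
E
```

```text
t 2.6167 pos [0.5358 0.0407 0.1636] rpy [3.141 0.    2.642] j7 1.081 j1 -0.52 F [ 0.7 -0.2 -0.9] M [ 0.01  0.03 -0.04] gap 0.0257
offset cm [ 0.17 -0.06  5.46] spin 0.012
```

Emit:
arm_command:
  rows:
    - {"offset":[0.15,0,1.2],"spin":0,"gripper":2.6}
    - {"offset":[0.15,0,2.4],"spin":0,"gripper":2.6}
    - {"offset":[0.15,0,3.5],"spin":0,"gripper":2.6}
    - {"offset":[0.15,0,4],"spin":0,"gripper":2.6}
    - {"offset":[0.15,0,4],"spin":0,"gripper":2.6}

```text
time: 3.03
position: [0.5334, 0.0413, 0.122]
orientation: [-3.14, -0.002, 2.642]
wrist_force: [0.7, -0.1, 0.5]
finger_gap: 0.0261
finger_force: 0.0
```

```bash
python3 - <<'E'
from h import *
rel('L',2.63,-.019)
im=optics.get_image("scene"); cv2.imwrite("pics/sc2.png",cv2.resize(im["pixels"][120:240,220:380],None,fx=4,fy=4))
E
```

```text
t 3.0333 pos [0.5334 0.0413 0.122 ] rpy [-3.140e+00 -2.000e-03  2.642e+00] j7 1.106 j1 -0.504 F [ 0.7 -0.1  0.5] M [-0.02 -0.02  0.  ] gap 0.0261
offset cm [-0.07  0.01  1.3 ] spin 0.012
```

View pics/sc2.png

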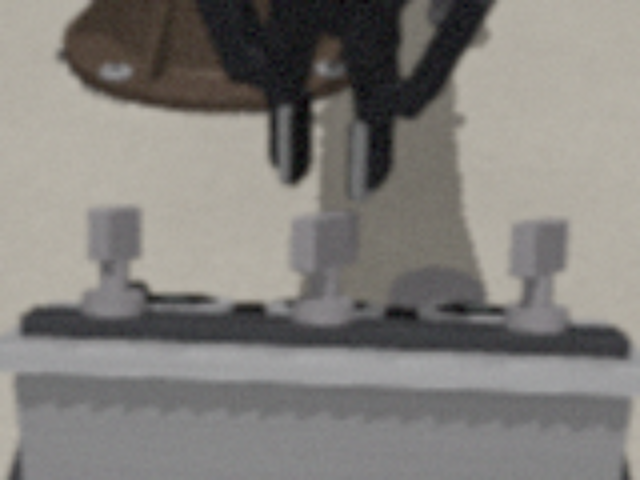

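```bash
python3 - <<'E'
from h import *
im=optics.get_image("scene"); C=cloud(im)
for x,y in[(372,175),(372,120),(357,190),(300,170),(284,175),(325,235),(325,215),(300,240),(345,220),(113,225),(540,240)]:
    u,v=220+x//4,120+y//4; print((x,y),(u,v),C[v,u].round(4), im["pixels"][v,u])
E
```

```text
(372, 175) (313, 163) [0.5506 0.0591 0.1687] [36 35 32]
(372, 120) (313, 150) [0.5559 0.0575 0.1952] [28 23 27]
(357, 190) (309, 167) [0.5513 0.0525 0.1616] [113 112 113]
(300, 170) (295, 162) [0.5284 0.03   0.1598] [17 23 20]
(284, 175) (291, 163) [0.536  0.0226 0.162 ] [96 97 98]
(325, 235) (301, 178) [0.5469 0.0397 0.138 ] [106 103 106]
(325, 215) (301, 173) [0.5314 0.0408 0.1395] [126 126 129]
(300, 240) (295, 180) [0.5552 0.0288 0.139 ] [135 131 136]
(345, 220) (306, 175) [0.5272 0.0502 0.1329] [105 105 107]
(113, 225) (248, 176) [ 0.5308 -0.0534  0.1351] [115 110 115]
(540, 240) (355, 180) [0.5547 0.133  0.1364] [110 106 110]
```

The depth map puts the fingertips at z≈0.16 while the reported TCP is at 0.122, so the tips sit about 35 mm above it. The tips (crop 290,185 and 360,195) are still above the bar top. I'll come down further in steps, watching the force.

Emit:
arm_command:
  rows:
    - {"offset":[0,0,1],"spin":0,"gripper":2.6}
    - {"offset":[0,0,2],"spin":0,"gripper":2.6}
    - {"offset":[0,0,2.5],"spin":0,"gripper":2.6}
    - {"offset":[0,0,2.5],"spin":0,"gripper":2.6}
    - {"offset":[0,0,2.5],"spin":0,"gripper":2.6}

```text
time: 3.55
position: [0.5338, 0.0411, 0.0976]
orientation: [-3.141, -0.001, 2.642]
wrist_force: [0.2, -0.1, 0.2]
finger_gap: 0.0257
finger_force: 0.0
```

```bash
python3 - <<'E'
from h import *
rel('L',2.63,-.05)
im=optics.get_image("scene"); C=cloud(im); cv2.imwrite("pics/sc3.png",cv2.resize(im["pixels"][120:240,220:380],None,fx=4,fy=4))
d=(im["pixels"].max(2)<60)&(abs(C[...,0]-.535)<.03)&(abs(C[...,1]-.041)<.045)&(C[...,2]>.1)
for s in(-1,1):
    q=C[d&((C[...,1]-.041)*s>.008)]; q=q[np.argsort(q[:,2])]; print(len(q),q[:4].round(4).tolist(),np.percentile(q[:,2],5) if len(q) else 0)
E
```

```text
t 3.55 pos [0.5338 0.0411 0.0976] rpy [-3.141e+00 -1.000e-03  2.642e+00] j7 1.124 j1 -0.491 F [ 0.2 -0.1  0.2] M [ 0.   -0.04  0.02] gap 0.0257
offset cm [-0.03 -0.    1.96] spin 0.012
1771 [[0.5578, 0.0078, 0.1003], [0.5593, 0.0007, 0.1014], [0.5595, 0.006, 0.1014], [0.5253, 0.0323, 0.1384]] 0.17051674448694995
1329 [[0.5492, 0.057, 0.137], [0.5506, 0.0586, 0.1377], [0.5491, 0.057, 0.1389], [0.5507, 0.0585, 0.1397]] 0.16206887162269765
```

View pics/sc3.png

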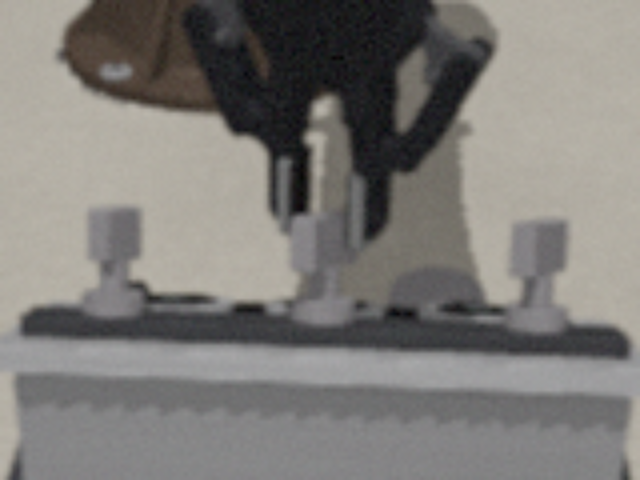

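The fingers now straddle the middle bar (290–375, 235), with the tips at z≈0.136. I'll go 2 cm deeper.

Emit:
arm_command:
  rows:
    - {"offset":[0,0,0.8],"spin":0,"gripper":2.6}
    - {"offset":[0,0,1.6],"spin":0,"gripper":2.6}
    - {"offset":[0,0,2.0],"spin":0,"gripper":2.4}
    - {"offset":[0,0,2.0],"spin":0.1,"gripper":2.2}
    - {"offset":[0,0,2.0],"spin":0.2,"gripper":2.2}

```text
time: 4.02
position: [0.5337, 0.0411, 0.0773]
orientation: [-3.141, -0.001, 2.437]
wrist_force: [-0.3, 1.0, -0.0]
finger_gap: 0.0221
finger_force: 0.0
```

```bash
python3 - <<'E'
from h import *
rel('L',2.63,-.05)
E
```

```text
t 4.0167 pos [0.5337 0.0411 0.0773] rpy [-3.141e+00 -1.000e-03  2.437e+00] j7 0.971 j1 -0.518 F [-0.3  1.  -0. ] M [-0.02  0.03 -0.04] gap 0.0221
offset cm [-0.03  0.01 -0.07] spin -0.193
```

Emit:
arm_command:
  rows:
    - {"offset":[0,0,0],"spin":0.1,"gripper":2.2}
    - {"offset":[0,0,0],"spin":0.2,"gripper":2.2}
    - {"offset":[0,0,0],"spin":0.3,"gripper":2.2}
    - {"offset":[0,0,0],"spin":0.4,"gripper":2.2}
    - {"offset":[0,0,0],"spin":0.5,"gripper":2.2}

```text
time: 4.43
position: [0.5348, 0.0418, 0.0782]
orientation: [3.14, -0.0, 1.938]
wrist_force: [-0.7, 1.4, 6.2]
finger_gap: 0.0219
finger_force: 15.1
```

```bash
python3 - <<'E'
from h import *
rel('L',2.63,-.05)
E
```

```text
t 4.4333 pos [0.5348 0.0418 0.0782] rpy [ 3.14  -0.     1.938] j7 0.563 j1 -0.615 F [-0.7  1.4  6.2] M [ 0.62 -0.2   0.25] gap 0.0219
offset cm [-0.05 -0.1   0.02] spin -0.692
```

Emit:
arm_command:
  rows:
    - {"offset":[0,0,0],"spin":0.1,"gripper":2.4}
    - {"offset":[0,0,0],"spin":0.2,"gripper":2.4}
    - {"offset":[0,0,0],"spin":0.3,"gripper":2.4}
    - {"offset":[0,0,0],"spin":0.4,"gripper":2.4}
    - {"offset":[0,0,0],"spin":0.5,"gripper":2.4}

```text
time: 4.85
position: [0.5356, 0.0415, 0.0785]
orientation: [3.139, -0.001, 1.438]
wrist_force: [0.6, -1.2, 6.9]
finger_gap: 0.0238
finger_force: 8.7
```

```bash
python3 - <<'E'
from h import *
rel('L',2.63,-.05)
E
```

```text
t 4.85 pos [0.5356 0.0415 0.0785] rpy [ 3.139e+00 -1.000e-03  1.438e+00] j7 0.163 j1 -0.708 F [ 0.6 -1.2  6.9] M [-0.34 -0.25  0.16] gap 0.0238
offset cm [-0.07 -0.15  0.05] spin -1.192
```

Emit:
arm_command:
  rows:
    - {"offset":[0,0,0],"spin":0.1,"gripper":2.4}
    - {"offset":[0,0,0],"spin":0.2,"gripper":2.4}
    - {"offset":[0,0,0],"spin":0.3,"gripper":2.4}
    - {"offset":[0,0,0],"spin":0.4,"gripper":2.4}
    - {"offset":[0,0,0],"spin":0.5,"gripper":2.4}

```text
time: 5.27
position: [0.5353, 0.041, 0.0785]
orientation: [3.14, -0.001, 0.937]
wrist_force: [0.5, -1.3, 5.6]
finger_gap: 0.0243
finger_force: 6.5
```

```bash
cat > look.py <<'E'
from h import *
import sys
def look(g,d):
    rel(g,2.63,-.05)
    im=optics.get_image("scene"); 
    if d: cv2.imwrite(f"pics/{d}.png",cv2.resize(im["pixels"][120:240,220:380],None,fx=4,fy=4))
look(sys.argv[1],sys.argv[2] if len(sys.argv)>2 else "")
E
python3 look.py L sc4
```

```text
t 5.2667 pos [0.5353 0.041  0.0785] rpy [ 3.14e+00 -1.00e-03  9.37e-01] j7 -0.23 j1 -0.793 F [ 0.5 -1.3  5.6] M [ 0.04 -0.39  0.16] gap 0.0243
offset cm [-0.08 -0.1   0.05] spin -1.693
```

View pics/sc4.png

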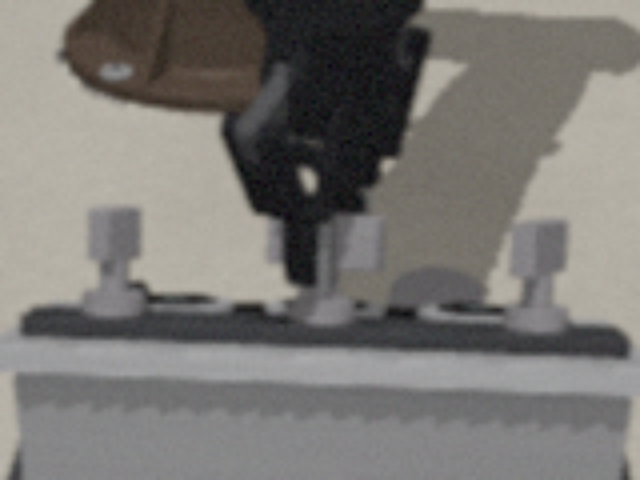

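The bar has swung round between the fingers and now lies across the slope at (270–380, 240). The other two bolts haven't moved. I'll keep turning.

Emit:
arm_command:
  rows:
    - {"offset":[0,0,0],"spin":0.1,"gripper":2.3}
    - {"offset":[0,0,0],"spin":0.2,"gripper":2.3}
    - {"offset":[0,0,0],"spin":0.3,"gripper":2.2}
    - {"offset":[0,0,0],"spin":0.4,"gripper":2.1}
    - {"offset":[0,0,0],"spin":0.5,"gripper":2.0}

```text
time: 5.73
position: [0.5351, 0.0409, 0.0784]
orientation: [3.14, -0.001, 0.437]
wrist_force: [-2.8, 0.4, 6.9]
finger_gap: 0.0203
finger_force: 13.3
```

```bash
python3 look.py L
```

```text
t 5.7333 pos [0.5351 0.0409 0.0784] rpy [ 3.14e+00 -1.00e-03  4.37e-01] j7 -0.619 j1 -0.866 F [-2.8  0.4  6.9] M [-0.04 -0.02  0.29] gap 0.0203
offset cm [-0.1  -0.06  0.04] spin -2.193
```

Emit:
arm_command:
  rows:
    - {"offset":[0,0,0],"spin":0.1,"gripper":2.0}
    - {"offset":[0,0,0],"spin":0.2,"gripper":2.0}
    - {"offset":[0,0,0],"spin":0.3,"gripper":2.0}

```text
time: 6.03
position: [0.5347, 0.0407, 0.0789]
orientation: [3.14, -0.0, 0.143]
wrist_force: [-10.4, 0.7, 19.0]
finger_gap: 0.0206
finger_force: 132.9
```

```bash
python3 look.py L
```

```text
t 6.0333 pos [0.5347 0.0407 0.0789] rpy [ 3.14  -0.     0.143] j7 -0.85 j1 -0.904 F [-10.4   0.7  19. ] M [-1.79 -0.4   4.39] gap 0.0206
offset cm [-0.07 -0.04  0.09] spin -2.487
```

```bash
cat > bar.py <<'E'
from h import *
import sys
# bar top: project grey points near the top plane; angle in jig plane from scene view
def bar(g,rad=.032,f=None):
    im=optics.get_image("scene"); C=cloud(im); J=R.from_euler("zy",[-.09,-.42]).as_matrix()
    L=(C-np.array(G[g]))@J; k=(np.hypot(L[...,0],L[...,1])<rad)&(L[...,2]>-.018)&(L[...,2]<.014)
    px=im["pixels"].astype(int); k&=(px.max(2)>75)
    q=L[k]; print(len(q)); rc=cv2.minAreaRect((q[:,:2]*1000).astype(np.float32)); w=np.linalg.eigh(np.cov(q[:,:2].T))[1][:,1]
    print(rc,"pca ang",np.arctan2(w[1],w[0])); t=q[q[:,2]>.006]; print("top",len(t),cv2.minAreaRect((t[:,:2]*1000).astype(np.float32)))
    if f: cv2.imwrite(f,cv2.resize(im["pixels"][130:220,240:360],None,fx=6,fy=6))
bar(sys.argv[1],f=sys.argv[2] if len(sys.argv)>2 else None)
E
python3 bar.py L pics/b1.png
```

```text
351
((8.20044994354248, 0.15067672729492188), (48.6860466003418, 31.346784591674805), 84.04641723632812) pca ang 1.223084421661714
top 91 ((11.652066230773926, 2.3955440521240234), (31.60910987854004, 45.4668083190918), 16.10924530029297)
```

View pics/b1.png

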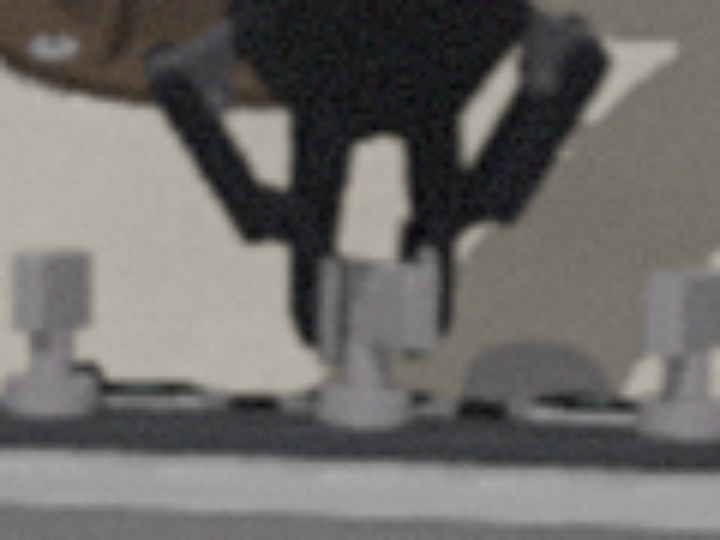

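The bar's near end now points to the right (crop 380–430, 310), so it lies roughly along the slope, and the moment jumped to 4.4 N m. That looks like the end stop. I'll ease back into the slack, lift, and check.

Emit:
arm_command:
  rows:
    - {"offset":[0,0,0],"spin":-0.1,"gripper":2.2}
    - {"offset":[0,0,0],"spin":-0.2,"gripper":2.6}
    - {"offset":[0,0,-1],"spin":-0.2,"gripper":2.8}
    - {"offset":[0,0,-4],"spin":-0.2,"gripper":2.8}
    - {"offset":[0,0,-8],"spin":-0.2,"gripper":2.8}

```text
time: 6.55
position: [0.5322, 0.0414, 0.1574]
orientation: [-3.141, 0.005, 0.338]
wrist_force: [1.5, 0.5, -0.2]
finger_gap: 0.0282
finger_force: 0.0
```

```bash
python3 - <<'E'
from h import *
rel('M',2.53,.05)
from m import measure
measure([cloud(optics.get_image("scene"))],-.09)
E
```

```text
t 6.55 pos [0.5322 0.0414 0.1574] rpy [-3.141  0.005  0.338] j7 -0.793 j1 -0.965 F [ 1.5  0.5 -0.2] M [ 0.09 -0.09  0.01] gap 0.0282
offset cm [ 4.01 -8.51 -2.17] spin -2.192
ctr [  4.2 -85.8] size [11.9 27.4] axis ang 2.44 body [  3.7 -85.9] [12.7 28.5] med h 0.0483 grip [ 0.5266 -0.0525  0.1263] horiz bar dir 2.305 72
ctr [3.9 8.2] size [54.6 11.8] axis ang -2.421 body [15.  13.7] [59.8 56.4] med h 0.0465 grip [0.534  0.0412 0.1296] horiz bar dir -2.467 71
ctr [15.1 96.7] size [ 1.9 10.6] axis ang 1.844 body [18.4 86.5] [24.4 85. ] med h 0.0444 grip [0.5515 0.1284 0.1374] horiz bar dir 1.738 7
row yaw -0.13678241652851097 spacing [np.float64(0.0941), np.float64(0.0892)] off 0.0012603601286294316
```

```bash
cat > ang.py <<'E'
from h import *
J=R.from_euler("zy",[-.09,-.42]).as_matrix()
def ang(C,g,lo=.006):
    L=(C-np.array(G[g])).reshape(-1,3)@J; t=L[(np.hypot(L[:,0],L[:,1])<.033)&(L[:,2]>lo)&(L[:,2]<.015)]
    b=cv2.boxPoints(cv2.minAreaRect((t[:,:2]*1000).astype(np.float32))); e=max([b[1]-b[0],b[2]-b[1]],key=np.linalg.norm)
    w=np.linalg.eigh(np.cov(t[:,:2].T))[1][:,1]
    return dict(n=len(t),rect=round(float(np.arctan2(e[1],e[0])%np.pi),3),pca=round(float(np.arctan2(w[1],w[0])%np.pi),3),size=sorted(np.linalg.norm([b[1]-b[0],b[2]-b[1]],axis=1).round(1).tolist()))
E
python3 - <<'E'
from ang import *
for n in("top","scene"):
    C=cloud(np.load(f"{n}0.npy",allow_pickle=True).item())
    for g in "LMS": print(n,g,[ang(C,g,l) for l in(.003,.006)])
C=cloud(optics.get_image("scene"))
for g in "LS": print("now",g,[ang(C,g,l) for l in(.003,.006)])
E
```

```text
top L [{'n': 317, 'rect': 2.757, 'pca': 2.758, 'size': [11.600000381469727, 54.5]}, {'n': 309, 'rect': 2.754, 'pca': 2.757, 'size': [11.600000381469727, 54.5]}]
top M [{'n': 229, 'rect': 2.63, 'pca': 2.636, 'size': [12.0, 40.0]}, {'n': 218, 'rect': 2.63, 'pca': 2.639, 'size': [11.899999618530273, 40.0]}]
top S [{'n': 173, 'rect': 2.642, 'pca': 2.619, 'size': [12.199999809265137, 26.5]}, {'n': 162, 'rect': 2.642, 'pca': 2.632, 'size': [12.199999809265137, 26.5]}]
scene L [{'n': 98, 'rect': 2.732, 'pca': 2.687, 'size': [11.5, 52.599998474121094]}, {'n': 69, 'rect': 2.732, 'pca': 2.697, 'size': [11.5, 52.599998474121094]}]
scene M [{'n': 69, 'rect': 2.567, 'pca': 2.51, 'size': [11.800000190734863, 41.20000076293945]}, {'n': 42, 'rect': 2.572, 'pca': 2.548, 'size': [11.699999809265137, 39.79999923706055]}]
scene S [{'n': 77, 'rect': 2.612, 'pca': 2.459, 'size': [12.5, 27.700000762939453]}, {'n': 57, 'rect': 2.624, 'pca': 2.472, 'size': [12.399999618530273, 27.600000381469727]}]
now L [{'n': 130, 'rect': 0.69, 'pca': 0.744, 'size': [12.5, 56.099998474121094]}, {'n': 89, 'rect': 0.69, 'pca': 0.731, 'size': [12.300000190734863, 53.79999923706055]}]
now S [{'n': 76, 'rect': 2.614, 'pca': 2.452, 'size': [12.199999809265137, 27.0]}, {'n': 58, 'rect': 2.614, 'pca': 2.482, 'size': [12.199999809265137, 27.0]}]
```

The moment at the stop was almost purely along the bolt axis (4.7 N m), so it was a real stop. The bolt is now at only about 2.05–2.1 rad, so it sprang back when I let go. I'll re-engage and approach the stop gently.

Emit:
arm_command:
  rows:
    - {"offset":[0,0,0],"spin":-0.1,"gripper":2.8}
    - {"offset":[0,0,2],"spin":-0.2,"gripper":2.8}
    - {"offset":[0,0,4.5],"spin":-0.25,"gripper":2.8}
    - {"offset":[0,0,7],"spin":-0.25,"gripper":2.8}
    - {"offset":[0,0,8],"spin":-0.25,"gripper":2.6}

```text
time: 7.07
position: [0.533, 0.0414, 0.076]
orientation: [-3.141, 0.002, 0.589]
wrist_force: [0.7, -3.9, 5.6]
finger_gap: 0.0259
finger_force: 2.9
```

Emit:
arm_command:
  rows:
    - {"offset":[0,0,0],"spin":0.05,"gripper":2.2}
    - {"offset":[0,0,0],"spin":0.1,"gripper":1.9}
    - {"offset":[0,0,0],"spin":0.15,"gripper":1.9}
    - {"offset":[0,0,0],"spin":0.2,"gripper":1.9}
    - {"offset":[0,0,0],"spin":0.25,"gripper":1.9}

```text
time: 7.48
position: [0.5335, 0.04, 0.078]
orientation: [3.14, 0.002, 0.338]
wrist_force: [-2.5, -4.2, -7.0]
finger_gap: 0.0193
finger_force: 47.2
```

```bash
python3 look.py L; python3 bar.py L
```

```text
t 7.4833 pos [0.5335 0.04   0.078 ] rpy [3.14e+00 2.00e-03 3.38e-01] j7 -0.697 j1 -0.88 F [-2.5 -4.2 -7. ] M [-1.69 -0.44  1.38] gap 0.0193
offset cm [ 0.08 -0.08 -0.01] spin -2.292
330
((7.2703399658203125, -0.2807197570800781), (47.6071891784668, 33.46249008178711), 82.04949951171875) pca ang 1.2916898163749004
top 83 ((7.068842887878418, 0.7908039093017578), (47.580989837646484, 32.096397399902344), 88.3123779296875)
```

Emit:
arm_command:
  rows:
    - {"offset":[0,0,0],"spin":0,"gripper":2.1}
    - {"offset":[0,0,0],"spin":0,"gripper":2.1}

```text
time: 7.75
position: [0.5338, 0.0405, 0.078]
orientation: [3.14, 0.001, 0.341]
wrist_force: [-1.4, -5.7, -5.9]
finger_gap: 0.0209
finger_force: 20.3
```

```bash
python3 look.py L
```

```text
t 7.75 pos [0.5338 0.0405 0.078 ] rpy [3.14e+00 1.00e-03 3.41e-01] j7 -0.694 j1 -0.88 F [-1.4 -5.7 -5.9] M [-1.55 -0.15  0.6 ] gap 0.0209
offset cm [ 0.03 -0.04  0.  ] spin -2.289
```

Emit:
arm_command:
  rows:
    - {"offset":[0,0,0],"spin":0.05,"gripper":2.1}
    - {"offset":[0,0,0],"spin":0.05,"gripper":2.1}

```text
time: 7.97
position: [0.534, 0.0405, 0.0781]
orientation: [3.14, 0.001, 0.289]
wrist_force: [-2.9, -3.9, -6.4]
finger_gap: 0.0215
finger_force: 35.6
```

```bash
python3 look.py L
```

```text
t 7.9667 pos [0.534  0.0405 0.0781] rpy [3.14e+00 1.00e-03 2.89e-01] j7 -0.734 j1 -0.886 F [-2.9 -3.9 -6.4] M [-1.66 -0.35  1.14] gap 0.0215
offset cm [ 0.02 -0.05  0.01] spin -2.341
```

Emit:
arm_command:
  rows:
    - {"offset":[0,0,0],"spin":0.05,"gripper":2.1}
    - {"offset":[0,0,0],"spin":0.05,"gripper":2.1}

```text
time: 8.18
position: [0.5341, 0.0405, 0.0781]
orientation: [3.14, 0.001, 0.241]
wrist_force: [-2.6, -5.4, -6.0]
finger_gap: 0.0213
finger_force: 54.0
```

```bash
python3 look.py L
```

```text
t 8.1833 pos [0.5341 0.0405 0.0781] rpy [3.14e+00 1.00e-03 2.41e-01] j7 -0.772 j1 -0.892 F [-2.6 -5.4 -6. ] M [-1.87 -0.67  1.91] gap 0.0213
offset cm [ 0.01 -0.05  0.01] spin -2.389
```

The torque ramps at about 14 N m/rad from a tool yaw of about 0.40, which fits the bar resting on a stop with the fingers flexing. To rule out a finger touching the jig, I'll repeat the push 1 cm higher.

Emit:
arm_command:
  rows:
    - {"offset":[0,0,0],"spin":-0.15,"gripper":2.1}
    - {"offset":[0,0,-0.5],"spin":-0.2,"gripper":2.1}
    - {"offset":[0,0,-1],"spin":-0.2,"gripper":2.1}
    - {"offset":[0,0,-1],"spin":-0.2,"gripper":2.1}

```text
time: 8.57
position: [0.5351, 0.0419, 0.0895]
orientation: [-3.14, -0.003, 0.438]
wrist_force: [-0.3, 0.5, 0.9]
finger_gap: 0.0211
finger_force: 0.2
```

```bash
python3 look.py L
```

```text
t 8.5667 pos [0.5351 0.0419 0.0895] rpy [-3.14e+00 -3.00e-03  4.38e-01] j7 -0.631 j1 -0.878 F [-0.3  0.5  0.9] M [0.1  0.08 0.  ] gap 0.0211
offset cm [-0.14  0.03  1.15] spin -2.192
```

Emit:
arm_command:
  rows:
    - {"offset":[0,0,0],"spin":0.05,"gripper":2.1}
    - {"offset":[0,0,0],"spin":0.1,"gripper":2.1}
    - {"offset":[0,0,0],"spin":0.15,"gripper":2.1}
    - {"offset":[0,0,0],"spin":0.2,"gripper":2.1}
    - {"offset":[0,0,0],"spin":0.2,"gripper":2.1}

```text
time: 9.03
position: [0.5343, 0.042, 0.0885]
orientation: [-3.141, -0.0, 0.238]
wrist_force: [-5.0, 1.7, 8.2]
finger_gap: 0.0213
finger_force: 26.0
```

```bash
python3 look.py L; python3 - <<'E'
from ang import *
C=cloud(optics.get_image("scene")); print(ang(C,"L"))
E
```

```text
t 9.0333 pos [0.5343 0.042  0.0885] rpy [-3.141 -0.     0.238] j7 -0.787 j1 -0.904 F [-5.   1.7  8.2] M [0.03 0.4  0.93] gap 0.0213
offset cm [-0.05  0.09  1.05] spin -2.392
{'n': 137, 'rect': 2.066, 'pca': 1.815, 'size': [31.799999237060547, 47.0]}
```

The stop holds at this height too. If joint zero is the bar lying along jig x, the starts were π−2.757=0.385, 0.506 and 0.50. The long bolt then rests at 0.385+2.067=2.45, just above its 2.35 limit, so it is home. I'll release it gently, lift, and rewind over the medium bolt.

Emit:
arm_command:
  rows:
    - {"offset":[0,0,0],"spin":-0.1,"gripper":2.1}
    - {"offset":[0,0,0],"spin":-0.2,"gripper":2.4}
    - {"offset":[0,0,-2],"spin":-0.2,"gripper":2.6}
    - {"offset":[0,0,-5],"spin":-0.2,"gripper":2.6}
    - {"offset":[0,0,-8],"spin":-0.2,"gripper":2.6}

```text
time: 9.55
position: [0.5336, 0.0416, 0.1687]
orientation: [-3.141, 0.001, 0.439]
wrist_force: [1.4, -0.1, 0.7]
finger_gap: 0.026
finger_force: 0.0
```

Emit:
arm_command:
  rows:
    - {"offset":[1,-1.6,0],"spin":-0.12,"gripper":2.6}
    - {"offset":[2,-3.2,0],"spin":-0.24,"gripper":2.6}
    - {"offset":[3,-4.8,0],"spin":-0.36,"gripper":2.6}
    - {"offset":[4,-6.6,0],"spin":-0.48,"gripper":2.6}
    - {"offset":[4.7,-8.2,0],"spin":-0.6,"gripper":2.6}

```text
time: 9.97
position: [0.5419, 0.1376, 0.1683]
orientation: [-3.141, -0.001, 1.046]
wrist_force: [0.1, 0.5, -0.7]
finger_gap: 0.026
finger_force: 0.0
```

Emit:
arm_command:
  rows:
    - {"offset":[0,0,0],"spin":-0.12,"gripper":2.6}
    - {"offset":[0,0,0],"spin":-0.24,"gripper":2.6}
    - {"offset":[0,0,0],"spin":-0.36,"gripper":2.6}
    - {"offset":[0,0,0],"spin":-0.48,"gripper":2.6}
    - {"offset":[0,0,0],"spin":-0.6,"gripper":2.6}

```text
time: 10.38
position: [0.5415, 0.1361, 0.1682]
orientation: [-3.141, -0.001, 1.645]
wrist_force: [-0.3, -0.6, 0.1]
finger_gap: 0.0261
finger_force: 0.0
```

Emit:
arm_command:
  rows:
    - {"offset":[0,0,0],"spin":-0.12,"gripper":2.6}
    - {"offset":[0,0,0],"spin":-0.24,"gripper":2.6}
    - {"offset":[0,0,0],"spin":-0.36,"gripper":2.6}
    - {"offset":[0,0,0],"spin":-0.48,"gripper":2.6}
    - {"offset":[0,0,0],"spin":-0.6,"gripper":2.6}

```text
time: 10.8
position: [0.5415, 0.1359, 0.1681]
orientation: [3.141, -0.001, 2.245]
wrist_force: [0.3, -0.1, -0.1]
finger_gap: 0.0262
finger_force: 0.0
```

Emit:
arm_command:
  rows:
    - {"offset":[0,0,0],"spin":-0.12,"gripper":2.6}
    - {"offset":[0,0,0],"spin":-0.24,"gripper":2.6}
    - {"offset":[0,0,0],"spin":-0.26,"gripper":2.6}
    - {"offset":[0,0,0],"spin":-0.26,"gripper":2.6}
    - {"offset":[0,0,0],"spin":-0.26,"gripper":2.6}

```text
time: 11.22
position: [0.5416, 0.1356, 0.1681]
orientation: [3.141, -0.0, 2.497]
wrist_force: [-0.3, -0.4, 0.3]
finger_gap: 0.0257
finger_force: 0.0
```

```bash
python3 - <<'E'
from ang import *
rel('M',2.52,-.05)
C=cloud(optics.get_image("scene"))
for g in "LMS": print(g,ang(C,g),ang(C,g,.003))
E
```

```text
t 11.2167 pos [0.5416 0.1356 0.1681] rpy [ 3.141 -0.     2.497] j7 0.837 j1 -0.765 F [-0.3 -0.4  0.3] M [-0.01 -0.   -0.04] gap 0.0257
offset cm [-0.07 -0.03  8.91] spin -0.023
L {'n': 88, 'rect': 0.708, 'pca': 0.725, 'size': [12.0, 55.70000076293945]} {'n': 130, 'rect': 0.732, 'pca': 0.742, 'size': [13.0, 56.900001525878906]}
M {'n': 43, 'rect': 2.604, 'pca': 2.55, 'size': [10.899999618530273, 40.5]} {'n': 70, 'rect': 2.596, 'pca': 2.517, 'size': [11.100000381469727, 40.5]}
S {'n': 57, 'rect': 2.613, 'pca': 2.486, 'size': [13.5, 27.0]} {'n': 77, 'rect': 2.613, 'pca': 2.451, 'size': [13.5, 27.0]}
```

The long bolt is at 0.70 in the jig plane (joint ≈2.44) and stayed there. Now the medium bolt.

Emit:
arm_command:
  rows:
    - {"offset":[0,0,2],"spin":0,"gripper":2.6}
    - {"offset":[0,0,4],"spin":0,"gripper":2.6}
    - {"offset":[0,0,6],"spin":0,"gripper":2.6}
    - {"offset":[0,0,8],"spin":0,"gripper":2.6}
    - {"offset":[0,0,8.9],"spin":0,"gripper":2.4}

```text
time: 11.68
position: [0.5403, 0.1354, 0.0769]
orientation: [-3.139, -0.002, 2.499]
wrist_force: [0.5, 1.0, 1.0]
finger_gap: 0.0241
finger_force: 0.3
```

Emit:
arm_command:
  rows:
    - {"offset":[0,0,0],"spin":0.1,"gripper":2.4}
    - {"offset":[0,0,0],"spin":0.2,"gripper":2.4}
    - {"offset":[0,0,0],"spin":0.3,"gripper":2.4}
    - {"offset":[0,0,0],"spin":0.4,"gripper":2.4}
    - {"offset":[0,0,0],"spin":0.5,"gripper":2.4}

```text
time: 12.1
position: [0.5428, 0.1368, 0.0798]
orientation: [3.139, -0.0, 1.996]
wrist_force: [2.3, 2.9, -1.0]
finger_gap: 0.0243
finger_force: 6.6
```

Emit:
arm_command:
  rows:
    - {"offset":[0,0,0],"spin":0.1,"gripper":2.4}
    - {"offset":[0,0,0],"spin":0.2,"gripper":2.4}
    - {"offset":[0,0,0],"spin":0.3,"gripper":2.4}
    - {"offset":[0,0,0],"spin":0.4,"gripper":2.4}
    - {"offset":[0,0,0],"spin":0.5,"gripper":2.4}

```text
time: 12.52
position: [0.5443, 0.1368, 0.0808]
orientation: [3.137, -0.002, 1.496]
wrist_force: [4.3, 3.4, 4.7]
finger_gap: 0.0241
finger_force: 8.0
```

```bash
python3 look.py M sc5
```

```text
t 12.5167 pos [0.5443 0.1368 0.0808] rpy [ 3.137e+00 -2.000e-03  1.496e+00] j7 0.103 j1 -0.895 F [4.3 3.4 4.7] M [ 0.55 -1.01  0.16] gap 0.0241
offset cm [-0.19 -0.22  0.17] spin -1.134
```

View pics/sc5.png

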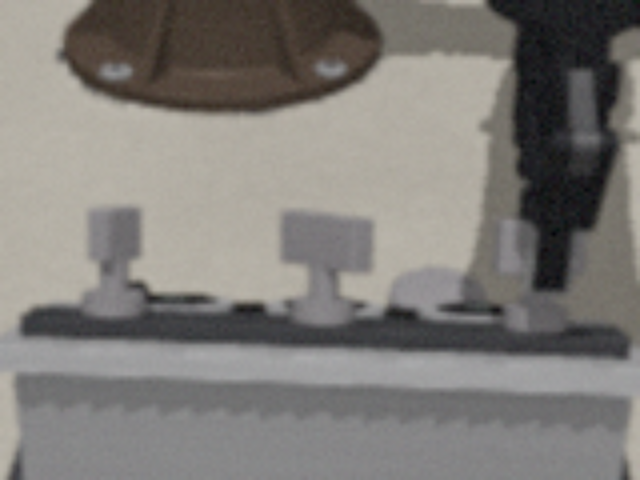

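The medium bar (500–580, 245) is turning between the fingers. The long bar keeps its end position at (325,240). I'll continue towards the stop.

Emit:
arm_command:
  rows:
    - {"offset":[0,0,0],"spin":0.1,"gripper":2.4}
    - {"offset":[0,0,0],"spin":0.2,"gripper":2.4}
    - {"offset":[0,0,0],"spin":0.3,"gripper":2.4}
    - {"offset":[0,0,0],"spin":0.4,"gripper":2.3}
    - {"offset":[0,0,0],"spin":0.5,"gripper":2.2}

```text
time: 12.98
position: [0.5448, 0.1358, 0.0812]
orientation: [3.137, -0.004, 0.995]
wrist_force: [0.8, -2.2, 11.2]
finger_gap: 0.0222
finger_force: 12.2
```

```bash
python3 look.py M
```

```text
t 12.9833 pos [0.5448 0.1358 0.0812] rpy [ 3.137 -0.004  0.995] j7 -0.292 j1 -0.973 F [ 0.8 -2.2 11.2] M [-0.61 -0.53  0.18] gap 0.0222
offset cm [-0.22 -0.19  0.22] spin -1.635
```

Emit:
arm_command:
  rows:
    - {"offset":[0,0,0],"spin":0.06,"gripper":2.2}
    - {"offset":[0,0,0],"spin":0.12,"gripper":2.2}
    - {"offset":[0,0,0],"spin":0.18,"gripper":2.2}
    - {"offset":[0,0,0],"spin":0.18,"gripper":2.2}

```text
time: 13.37
position: [0.5446, 0.1354, 0.081]
orientation: [3.138, -0.004, 0.816]
wrist_force: [2.9, -2.1, 8.3]
finger_gap: 0.0221
finger_force: 8.1
```

```bash
python3 look.py M
```

```text
t 13.3667 pos [0.5446 0.1354 0.081 ] rpy [ 3.138 -0.004  0.816] j7 -0.433 j1 -0.998 F [ 2.9 -2.1  8.3] M [-0.18 -0.77  0.05] gap 0.0221
offset cm [-0.21 -0.16  0.19] spin -1.814
```

Emit:
arm_command:
  rows:
    - {"offset":[0,0,0],"spin":0.06,"gripper":2.2}
    - {"offset":[0,0,0],"spin":0.12,"gripper":2.2}
    - {"offset":[0,0,0],"spin":0.12,"gripper":2.2}

```text
time: 13.67
position: [0.5444, 0.1355, 0.0808]
orientation: [3.138, -0.004, 0.696]
wrist_force: [3.6, -1.1, 6.5]
finger_gap: 0.0222
finger_force: 6.1
```

```bash
python3 look.py M
```

```text
t 13.6667 pos [0.5444 0.1355 0.0808] rpy [ 3.138 -0.004  0.696] j7 -0.527 j1 -1.013 F [ 3.6 -1.1  6.5] M [-0.21 -0.85  0.08] gap 0.0222
offset cm [-0.22 -0.12  0.18] spin -1.934
```

Emit:
arm_command:
  rows:
    - {"offset":[0,0,0],"spin":0.06,"gripper":2.2}
    - {"offset":[0,0,0],"spin":0.12,"gripper":2.2}
    - {"offset":[0,0,0],"spin":0.12,"gripper":2.2}

```text
time: 13.97
position: [0.5445, 0.1358, 0.0808]
orientation: [3.139, -0.004, 0.578]
wrist_force: [2.8, 0.6, 6.8]
finger_gap: 0.0218
finger_force: 23.6
```

```bash
python3 look.py M
```

```text
t 13.9667 pos [0.5445 0.1358 0.0808] rpy [ 3.139 -0.004  0.578] j7 -0.621 j1 -1.028 F [2.8 0.6 6.8] M [-0.36 -1.06  0.65] gap 0.0218
offset cm [-0.25 -0.07  0.18] spin -2.052
```

Emit:
arm_command:
  rows:
    - {"offset":[0,0,0],"spin":0.06,"gripper":2.2}
    - {"offset":[0,0,0],"spin":0.12,"gripper":2.2}
    - {"offset":[0,0,0],"spin":0.12,"gripper":2.2}

```text
time: 14.27
position: [0.543, 0.134, 0.0812]
orientation: [3.139, -0.001, 0.459]
wrist_force: [-8.6, -3.0, 22.6]
finger_gap: 0.0226
finger_force: 61.6
```

```bash
python3 look.py M
```

```text
t 14.2667 pos [0.543  0.134  0.0812] rpy [ 3.139e+00 -1.000e-03  4.590e-01] j7 -0.716 j1 -1.042 F [-8.6 -3.  22.6] M [-2.47  1.24  0.88] gap 0.0226
offset cm [-0.05 -0.13  0.22] spin -2.171
```

Torque is building at the expected angle. I'll release, lift, and rewind over the short bolt, then check the medium bolt's angle.

Emit:
arm_command:
  rows:
    - {"offset":[0,0,0],"spin":-0.1,"gripper":2.2}
    - {"offset":[0,0,0],"spin":-0.2,"gripper":2.4}
    - {"offset":[0,0,-2],"spin":-0.2,"gripper":2.6}
    - {"offset":[0,0,-5],"spin":-0.2,"gripper":2.6}
    - {"offset":[0,0,-8.8],"spin":-0.2,"gripper":2.6}

```text
time: 14.73
position: [0.5403, 0.1356, 0.1672]
orientation: [-3.141, 0.003, 0.66]
wrist_force: [-0.3, 0.4, 0.5]
finger_gap: 0.0258
finger_force: 0.0
```

Emit:
arm_command:
  rows:
    - {"offset":[-1.3,1.4,0],"spin":-0.12,"gripper":2.6}
    - {"offset":[-2.6,2.8,0],"spin":-0.24,"gripper":2.6}
    - {"offset":[-3.9,4.2,0],"spin":-0.36,"gripper":2.6}
    - {"offset":[-5.2,5.6,0],"spin":-0.48,"gripper":2.6}
    - {"offset":[-6.4,7,0],"spin":-0.6,"gripper":2.6}

```text
time: 15.15
position: [0.5342, 0.0403, 0.1677]
orientation: [3.141, -0.001, 1.266]
wrist_force: [-0.3, -0.7, -0.7]
finger_gap: 0.0263
finger_force: 0.0
```

Emit:
arm_command:
  rows:
    - {"offset":[-2,0.4,0],"spin":-0.12,"gripper":2.6}
    - {"offset":[-4,0.8,0],"spin":-0.24,"gripper":2.6}
    - {"offset":[-6,1.3,0],"spin":-0.36,"gripper":2.6}
    - {"offset":[-8,1.8,0],"spin":-0.48,"gripper":2.6}
    - {"offset":[-9.2,2.1,0],"spin":-0.6,"gripper":2.6}

```text
time: 15.57
position: [0.5261, -0.0555, 0.1679]
orientation: [3.141, 0.001, 1.864]
wrist_force: [-0.3, 0.7, 0.6]
finger_gap: 0.0262
finger_force: 0.0
```

Emit:
arm_command:
  rows:
    - {"offset":[0,0,0],"spin":-0.12,"gripper":2.6}
    - {"offset":[0,0,0],"spin":-0.24,"gripper":2.6}
    - {"offset":[0,0,0],"spin":-0.36,"gripper":2.6}
    - {"offset":[0,0,0],"spin":-0.48,"gripper":2.6}
    - {"offset":[0,0,0],"spin":-0.6,"gripper":2.6}

```text
time: 15.98
position: [0.5264, -0.0531, 0.1676]
orientation: [3.141, 0.0, 2.465]
wrist_force: [-0.7, 0.6, -0.3]
finger_gap: 0.0262
finger_force: 0.0
```

Emit:
arm_command:
  rows:
    - {"offset":[0,0,0],"spin":-0.05,"gripper":2.6}
    - {"offset":[0,0,0],"spin":-0.05,"gripper":2.6}
    - {"offset":[0,0,0],"spin":-0.05,"gripper":2.6}

```text
time: 16.23
position: [0.5263, -0.0531, 0.1674]
orientation: [3.141, 0.0, 2.508]
wrist_force: [0.1, -0.3, 0.1]
finger_gap: 0.0259
finger_force: 0.0
```

```bash
python3 - <<'E'
from ang import *
rel('S',2.50,-.05)
C=cloud(optics.get_image("scene"))
for g in "LMS": print(g,ang(C,g),ang(C,g,.003))
E
```

```text
t 16.2333 pos [ 0.5263 -0.0531  0.1674] rpy [3.141 0.    2.508] j7 1.203 j1 -0.492 F [ 0.1 -0.3  0.1] M [-0.05  0.01 -0.03] gap 0.0259
offset cm [ 0.05 -0.08  8.94] spin 0.008
L {'n': 89, 'rect': 0.666, 'pca': 0.725, 'size': [11.800000190734863, 54.20000076293945]} {'n': 130, 'rect': 0.685, 'pca': 0.741, 'size': [12.199999809265137, 55.5]}
M {'n': 62, 'rect': 0.925, 'pca': 0.978, 'size': [10.899999618530273, 39.70000076293945]} {'n': 101, 'rect': 0.925, 'pca': 0.975, 'size': [11.100000381469727, 40.29999923706055]}
S {'n': 57, 'rect': 2.6, 'pca': 2.501, 'size': [12.300000190734863, 27.0]} {'n': 76, 'rect': 2.6, 'pca': 2.472, 'size': [12.5, 27.0]}
```

The medium bolt is at 0.925 in the jig plane (joint ≈2.21), so it is home. Now the short bolt.

Emit:
arm_command:
  rows:
    - {"offset":[0,0,2],"spin":0,"gripper":2.6}
    - {"offset":[0,0,4],"spin":0,"gripper":2.6}
    - {"offset":[0,0,6],"spin":0,"gripper":2.6}
    - {"offset":[0,0,8],"spin":0,"gripper":2.6}
    - {"offset":[0,0,8.9],"spin":0,"gripper":2.3}

```text
time: 16.7
position: [0.525, -0.0528, 0.0761]
orientation: [-3.14, -0.002, 2.51]
wrist_force: [-1.1, -0.8, 0.3]
finger_gap: 0.0229
finger_force: 0.0
```

Emit:
arm_command:
  rows:
    - {"offset":[0,0,0],"spin":0.1,"gripper":2.2}
    - {"offset":[0,0,0],"spin":0.2,"gripper":2.2}
    - {"offset":[0,0,0],"spin":0.3,"gripper":2.2}
    - {"offset":[0,0,0],"spin":0.4,"gripper":2.2}
    - {"offset":[0,0,0],"spin":0.5,"gripper":2.2}

```text
time: 17.12
position: [0.5255, -0.0539, 0.0782]
orientation: [-3.14, 0.0, 2.005]
wrist_force: [-3.2, -2.9, -0.9]
finger_gap: 0.0223
finger_force: 12.8
```

Emit:
arm_command:
  rows:
    - {"offset":[0,0,0],"spin":0.1,"gripper":2.2}
    - {"offset":[0,0,0],"spin":0.2,"gripper":2.2}
    - {"offset":[0,0,0],"spin":0.3,"gripper":2.2}
    - {"offset":[0,0,0],"spin":0.4,"gripper":2.2}
    - {"offset":[0,0,0],"spin":0.5,"gripper":2.2}

```text
time: 17.53
position: [0.5256, -0.0533, 0.0788]
orientation: [-3.141, -0.0, 1.505]
wrist_force: [-6.8, -0.5, 6.4]
finger_gap: 0.022
finger_force: 27.9
```

Emit:
arm_command:
  rows:
    - {"offset":[0,0,0],"spin":0.1,"gripper":2.2}
    - {"offset":[0,0,0],"spin":0.2,"gripper":2.2}
    - {"offset":[0,0,0],"spin":0.3,"gripper":2.2}
    - {"offset":[0,0,0],"spin":0.4,"gripper":2.2}
    - {"offset":[0,0,0],"spin":0.5,"gripper":2.2}

```text
time: 17.95
position: [0.526, -0.0536, 0.0791]
orientation: [3.141, -0.0, 1.005]
wrist_force: [-4.9, -2.3, 6.7]
finger_gap: 0.022
finger_force: 12.5
```

```bash
python3 look.py S sc6
```

```text
t 17.95 pos [ 0.526  -0.0536  0.0791] rpy [ 3.141 -0.     1.005] j7 0.108 j1 -0.686 F [-4.9 -2.3  6.7] M [-0.42  0.72  0.14] gap 0.022
offset cm [-0.02 -0.05  0.11] spin -1.625
```

View pics/sc6.png

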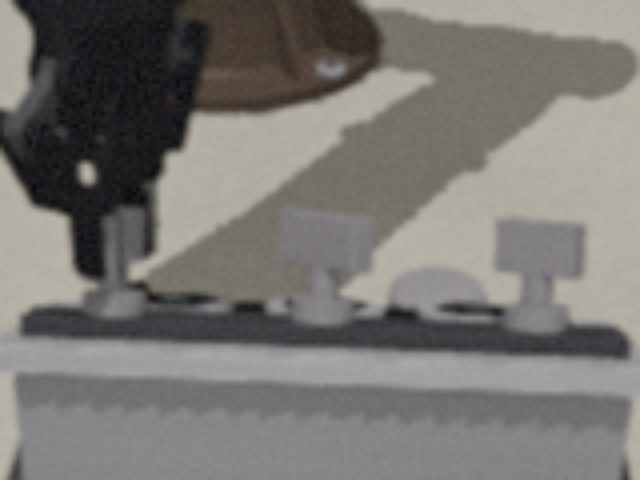

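The short bolt's head (110, 235) is held and turning. The long bar (325,240) and medium bar (540,248) stand at their stops. I'll finish the turn gently.

Emit:
arm_command:
  rows:
    - {"offset":[0,0,0],"spin":0.1,"gripper":2.2}
    - {"offset":[0,0,0],"spin":0.2,"gripper":2.2}
    - {"offset":[0,0,0],"spin":0.3,"gripper":2.2}
    - {"offset":[0,0,0],"spin":0.4,"gripper":2.1}
    - {"offset":[0,0,0],"spin":0.5,"gripper":2.1}

```text
time: 18.42
position: [0.5266, -0.053, 0.0789]
orientation: [3.141, -0.001, 0.506]
wrist_force: [-0.0, 0.1, 1.7]
finger_gap: 0.0208
finger_force: 5.3
```

```bash
python3 look.py S
```

```text
t 18.4167 pos [ 0.5266 -0.053   0.0789] rpy [ 3.141e+00 -1.000e-03  5.060e-01] j7 -0.281 j1 -0.748 F [-0.   0.1  1.7] M [-0.12  0.13  0.09] gap 0.0208
offset cm [-0.12 -0.01  0.09] spin -2.124
```

Emit:
arm_command:
  rows:
    - {"offset":[0,0,0],"spin":0.06,"gripper":2.1}
    - {"offset":[0,0,0],"spin":0.12,"gripper":2.1}
    - {"offset":[0,0,0],"spin":0.18,"gripper":2.1}
    - {"offset":[0,0,0],"spin":0.18,"gripper":2.1}

```text
time: 18.8
position: [0.5271, -0.0532, 0.0785]
orientation: [3.14, -0.001, 0.331]
wrist_force: [1.4, -0.7, 0.6]
finger_gap: 0.0209
finger_force: 3.6
```

```bash
python3 look.py S
```

```text
t 18.8 pos [ 0.5271 -0.0532  0.0785] rpy [ 3.14e+00 -1.00e-03  3.31e-01] j7 -0.419 j1 -0.765 F [ 1.4 -0.7  0.6] M [-0.12 -0.36  0.09] gap 0.0209
offset cm [-0.16 -0.02  0.05] spin -2.299
```

Emit:
arm_command:
  rows:
    - {"offset":[0,0,0],"spin":0.06,"gripper":2.1}
    - {"offset":[0,0,0],"spin":0.12,"gripper":2.1}
    - {"offset":[0,0,0],"spin":0.12,"gripper":2.1}

```text
time: 19.1
position: [0.527, -0.0535, 0.0785]
orientation: [3.14, -0.001, 0.212]
wrist_force: [3.0, -1.6, 1.0]
finger_gap: 0.0211
finger_force: 3.4
```

```bash
python3 look.py S
```

```text
t 19.1 pos [ 0.527  -0.0535  0.0785] rpy [ 3.14e+00 -1.00e-03  2.12e-01] j7 -0.515 j1 -0.774 F [ 3.  -1.6  1. ] M [-0.35 -0.58  0.09] gap 0.0211
offset cm [-0.15 -0.03  0.05] spin -2.418
```

Emit:
arm_command:
  rows:
    - {"offset":[0,0,0],"spin":0.06,"gripper":2.1}
    - {"offset":[0,0,0],"spin":0.12,"gripper":2.1}
    - {"offset":[0,0,0],"spin":0.12,"gripper":2.1}

```text
time: 19.4
position: [0.5269, -0.0539, 0.0785]
orientation: [3.14, -0.001, 0.092]
wrist_force: [3.1, -4.5, 0.9]
finger_gap: 0.0213
finger_force: 3.2
```

```bash
python3 look.py S
```

```text
t 19.4 pos [ 0.5269 -0.0539  0.0785] rpy [ 3.14e+00 -1.00e-03  9.20e-02] j7 -0.617 j1 -0.78 F [ 3.1 -4.5  0.9] M [-0.69 -0.67  0.15] gap 0.0213
offset cm [-0.14 -0.05  0.05] spin -2.538
```

Emit:
arm_command:
  rows:
    - {"offset":[0,0,0],"spin":0.06,"gripper":2.1}
    - {"offset":[0,0,0],"spin":0.12,"gripper":2.1}
    - {"offset":[0,0,0],"spin":0.12,"gripper":2.1}

```text
time: 19.7
position: [0.5273, -0.0543, 0.0786]
orientation: [3.139, -0.002, -0.028]
wrist_force: [4.9, -5.2, 0.8]
finger_gap: 0.0213
finger_force: 14.1
```

```bash
python3 look.py S
```

```text
t 19.7 pos [ 0.5273 -0.0543  0.0786] rpy [ 3.139e+00 -2.000e-03 -2.800e-02] j7 -0.723 j1 -0.785 F [ 4.9 -5.2  0.8] M [-1.3  -1.04  0.33] gap 0.0213
offset cm [-0.18 -0.07  0.06] spin -2.658
```

Emit:
arm_command:
  rows:
    - {"offset":[0,0,0],"spin":0.06,"gripper":2.0}
    - {"offset":[0,0,0],"spin":0.12,"gripper":2.0}
    - {"offset":[0,0,0],"spin":0.12,"gripper":1.9}
    - {"offset":[0,0,0],"spin":0.12,"gripper":1.9}

```text
time: 20.08
position: [0.5275, -0.0545, 0.0789]
orientation: [3.139, -0.003, -0.144]
wrist_force: [4.2, -5.5, 1.7]
finger_gap: 0.02
finger_force: 58.5
```

```bash
python3 look.py S
```

```text
t 20.0833 pos [ 0.5275 -0.0545  0.0789] rpy [ 3.139e+00 -3.000e-03 -1.440e-01] j7 -0.83 j1 -0.789 F [ 4.2 -5.5  1.7] M [-1.75 -0.82  0.82] gap 0.02
offset cm [-0.21 -0.07  0.09] spin -2.774
```

Emit:
arm_command:
  rows:
    - {"offset":[0,0,0],"spin":-0.08,"gripper":2.2}
    - {"offset":[0,0,0],"spin":-0.15,"gripper":2.7}
    - {"offset":[0,0,-1],"spin":-0.15,"gripper":2.8}
    - {"offset":[0,0,-5],"spin":-0.15,"gripper":2.8}
    - {"offset":[0,0,-9],"spin":-0.15,"gripper":2.8}

```text
time: 20.55
position: [0.5242, -0.0527, 0.1683]
orientation: [3.141, 0.005, 0.001]
wrist_force: [0.7, 0.9, 1.3]
finger_gap: 0.0283
finger_force: 0.0
```

```bash
python3 - <<'E'
from ang import *
rel('S',2.50,-.05)
C=cloud(optics.get_image("scene"))
for g in "LMS": print(g,ang(C,g),ang(C,g,.003))
E
```

```text
t 20.55 pos [ 0.5242 -0.0527  0.1683] rpy [3.141e+00 5.000e-03 1.000e-03] j7 -0.891 j1 -0.845 F [0.7 0.9 1.3] M [ 0.03 -0.01 -0.03] gap 0.0283
offset cm [0.18 0.08 9.02] spin -2.499
L {'n': 88, 'rect': 0.702, 'pca': 0.735, 'size': [11.899999618530273, 55.599998474121094]} {'n': 130, 'rect': 0.738, 'pca': 0.746, 'size': [12.100000381469727, 55.79999923706055]}
M {'n': 63, 'rect': 0.994, 'pca': 0.964, 'size': [12.300000190734863, 39.70000076293945]} {'n': 99, 'rect': 0.994, 'pca': 0.973, 'size': [12.300000190734863, 41.20000076293945]}
S {'n': 46, 'rect': 0.579, 'pca': 0.727, 'size': [11.899999618530273, 24.100000381469727]} {'n': 62, 'rect': 0.638, 'pca': 0.785, 'size': [11.899999618530273, 24.600000381469727]}
```

The short bolt reads 0.58–0.64 (joint ≈2.5–2.56), which is too close to the 2.5 limit to be sure. I'll move aside for an unobstructed top view.

Emit:
arm_command:
  rows:
    - {"offset":[-1,3.5,-1],"spin":0,"gripper":2.8}
    - {"offset":[-2,7,-2],"spin":0,"gripper":2.8}
    - {"offset":[-4,10.5,-3],"spin":0,"gripper":2.8}
    - {"offset":[-5,14,-3],"spin":0,"gripper":2.8}
    - {"offset":[-6,17,-3],"spin":0,"gripper":2.8}

```text
time: 21.02
position: [0.4652, -0.2251, 0.1995]
orientation: [-3.141, -0.002, 0.001]
wrist_force: [0.3, 0.5, -0.6]
finger_gap: 0.0278
finger_force: 0.0
```

Emit:
arm_command:
  rows:
    - {"offset":[-1,3.5,0],"spin":0,"gripper":2.8}
    - {"offset":[-2,7,0],"spin":0,"gripper":2.8}
    - {"offset":[-4,10.5,0],"spin":0,"gripper":2.8}
    - {"offset":[-5,14,0],"spin":0,"gripper":2.8}
    - {"offset":[-6,17,0],"spin":0,"gripper":2.8}

```text
time: 21.43
position: [0.4051, -0.3951, 0.1989]
orientation: [-3.141, -0.0, 0.0]
wrist_force: [0.0, 0.3, -0.2]
finger_gap: 0.028
finger_force: 0.0
```

```bash
python3 - <<'E'
from ang import *
rel('S',0,.04)
i0=np.load("top0.npy",allow_pickle=True).item(); im=optics.get_image("top"); np.save("top9.npy",im,allow_pickle=True)
D={"top":cloud(im),"scene":cloud(optics.get_image("scene"))}
for n in D:
    for g in "LMS": print(n,g,ang(D[n],g),ang(D[n],g,.003))
d=cv2.absdiff(im["pixels"],i0["pixels"]).max(2)
for n,(u,v) in dict(ring=(232,181),bezel=(330,195),cap=(224,344),key=(321,338)).items(): print(n,(d[v-24:v+24,u-24:u+24]>60).sum())
E
```

```text
t 21.4333 pos [ 0.4051 -0.3951  0.1989] rpy [-3.141 -0.     0.   ] j7 -0.347 j1 -0.072 F [ 0.   0.3 -0.2] M [-0.04 -0.04  0.03] gap 0.028
offset cm [ 12.05 -34.16   3.11] spin 0.0
top L {'n': 320, 'rect': 0.673, 'pca': 0.685, 'size': [13.100000381469727, 53.70000076293945]} {'n': 345, 'rect': 0.673, 'pca': 0.686, 'size': [13.100000381469727, 53.900001525878906]}
top M {'n': 219, 'rect': 0.935, 'pca': 0.93, 'size': [12.600000381469727, 39.79999923706055]} {'n': 251, 'rect': 0.925, 'pca': 0.933, 'size': [12.699999809265137, 39.70000076293945]}
top S {'n': 161, 'rect': 0.528, 'pca': 0.537, 'size': [12.0, 25.799999237060547]} {'n': 166, 'rect': 0.528, 'pca': 0.526, 'size': [12.0, 25.799999237060547]}
scene L {'n': 90, 'rect': 0.682, 'pca': 0.728, 'size': [13.699999809265137, 56.099998474121094]} {'n': 129, 'rect': 0.682, 'pca': 0.747, 'size': [13.699999809265137, 56.099998474121094]}
scene M {'n': 62, 'rect': 0.945, 'pca': 0.98, 'size': [13.300000190734863, 40.70000076293945]} {'n': 101, 'rect': 0.945, 'pca': 0.977, 'size': [13.300000190734863, 40.900001525878906]}
scene S {'n': 46, 'rect': 0.534, 'pca': 0.754, 'size': [11.800000190734863, 23.399999618530273]} {'n': 62, 'rect': 0.603, 'pca': 0.814, 'size': [11.5, 24.0]}
ring 0
bezel 0
cap 0
key 0
```

The unobstructed top view gives joints of about 2.46, 2.21 and 2.61 rad. All three are home, and the loose things haven't moved.

```bash
python3 -c "
from plant import r
print(r.finish_job())"
```

```text
the job is handed in; nothing more can be done
None
```

I turned all three bolts clockwise to their end stops in the order longest, middle-sized, shortest and handed the job in. By camera they stand at about 2.46, 2.21 and 2.61 rad (limits 2.35, 2.1, 2.5), assuming joint zero is the bar lying along jig x. The loose things show no movement, and no verdict was returned.

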